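# Slide the blood-grouping tile out over the end of the riser

## Task

The white blood-grouping tile lies too flat on the riser shelf to be picked up. First push the dropper bottle that stands between the white tile and its nearer end of the shelf back, upright, onto the rear half of the shelf out of the tile's way; then push the white tile along the shelf until about 3 cm of it sticks out over that end, lying straight along the shelf and not sticking out over the front, ready to be taken by its edge. Only push, never lift, the tile or the bottle, and leave the black tile and all the other things where they are.

Things in the scene. Friction and masses are not known exactly. Their poses are not given: they have to be found in the camera images.
- riser: Fixed shelf: flat grey-blue top over a row of white drawers, 200 mm deep (x, to the rear, away from the robot), 640 mm long (y, to the left), 90 mm high, turned up to 9 degrees. Origin: centre of its underside, on the bench; front edge at x = -100 mm, open ends at y = +320 and -320 mm. All that rises from it is a thin rail along the rear edge (x = +94 mm, 28 mm above the top).
- white_tile: White tile with twelve shallow wells, loose, flat on the front half of the shelf, left or right of the middle: 90 mm wide (its x), 130 mm long (its y, roughly along the shelf, within 5 degrees), 6 mm thick, 0.1 to 0.2 kg. Origin: centre of its underside.
- black_tile: Black tile of the same shape and size, on the other half of the shelf, at least 75 mm of bare shelf from the white one. To be left alone. Origin: centre of its underside.
- blue_bottle: Upright dropper bottle with a blue cap, loose, 28 mm in diameter up to 38 mm high, then narrower, 55 mm high in all, about 40 g. It starts on the front half of the shelf near the left end (riser y about +270 mm), in the path of whichever tile lies on the left. Origin: centre of its underside; z up.
- yellow_bottle: The same dropper bottle with a yellow cap, near the right end of the shelf (riser y about -270 mm), in the path of whichever tile lies on the right. Origin: centre of its underside; z up.
- grey_bottle: The same dropper bottle with a grey cap, on the rear half of the shelf near its middle, 55 mm high. To be left alone. Origin: centre of its underside.
- slide_box: Lilac plastic slide box, 45 x 90 x 35 mm high, on the rear half of the shelf near its middle. To be left alone. Origin: centre of its underside.
- tube_rack: Black tube rack, 85 x 150 x 48 mm, with three capped tubes up to 96 mm high, on the bench to the right of the riser. To be left alone. Origin: centre of its underside.
- timer: Small white bench timer, 50 x 75 x 18 mm, on the bench to the left of the riser. To be left alone. Origin: centre of its underside.

How it is judged (in metres and radians):
On the way, in this order (a step that is already met when the one before it is completed fails the run):
1. the bottle in the white tile's path stands upright on the rear half of the shelf, clear of the path (((y of white_tile in the frame of riser above 0 m and (x of blue_bottle in the frame of riser above 0.02 m and z of blue_bottle in the frame of riser between 0.086 and 0.094 m and angle between blue_bottle's own z axis and vertical below 0.15 rad and linear speed of blue_bottle below 0.02 m/s)) or (y of white_tile in the frame of riser below 0 m and (x of yellow_bottle in the frame of riser above 0.02 m and z of yellow_bottle in the frame of riser between 0.086 and 0.094 m and angle between yellow_bottle's own z axis and vertical below 0.15 rad and linear speed of yellow_bottle below 0.02 m/s)))), for 0.2 s.
2. the white tile sticks out over that end by 20 to 40 mm, lying straight and flat ((y of white_tile in the frame of riser between 0.275 and 0.295 m or y of white_tile in the frame of riser between -0.295 and -0.275 m) and angle between the y axis of white_tile and the y axis of riser, either way round below 0.14 rad and x of white_tile in the frame of riser between -0.06 and 0 m and z of white_tile in the frame of riser between 0.087 and 0.093 m and angle between white_tile's own z axis and vertical below 0.05 rad and linear speed of white_tile below 0.02 m/s), for 0.2 s.
At the end, for the whole second after the job is handed in: White tile flat and at rest, 20-40 mm of it over the end it started nearer to, straight within 8 degrees, at most 5 mm over the front, its middle in the front half; the bottle from its path upright, its middle 20 mm or more behind the shelf's middle line; all else within 15 mm of its start (all of step 2 and ((y of white_tile in the frame of riser above 0 m and (x of blue_bottle in the frame of riser above 0.02 m and z of blue_bottle in the frame of riser between 0.086 and 0.094 m and angle between blue_bottle's own z axis and vertical below 0.15 rad and linear speed of blue_bottle below 0.02 m/s)) or (y of white_tile in the frame of riser below 0 m and (x of yellow_bottle in the frame of riser above 0.02 m and z of yellow_bottle in the frame of riser between 0.086 and 0.094 m and angle between yellow_bottle's own z axis and vertical below 0.15 rad and linear speed of yellow_bottle below 0.02 m/s)))); the robot touches nothing.
It fails at once if the white tile is lifted, tipped or pushed off the shelf (z of white_tile in the frame of riser above 0.1 m or z of white_tile in the frame of riser below 0.08 m or angle between white_tile's own z axis and vertical above 0.2 rad).
It fails at once if a dropper bottle is knocked over, lifted or pushed off the shelf ((angle between blue_bottle's own z axis and vertical above 0.5 rad or z of blue_bottle in the frame of riser above 0.102 m or z of blue_bottle in the frame of riser below 0.075 m) or (angle between yellow_bottle's own z axis and vertical above 0.5 rad or z of yellow_bottle in the frame of riser above 0.102 m or z of yellow_bottle in the frame of riser below 0.075 m) or (angle between grey_bottle's own z axis and vertical above 0.5 rad or z of grey_bottle in the frame of riser above 0.102 m or z of grey_bottle in the frame of riser below 0.075 m)).
It fails at once if the bottle at the other end of the shelf is moved more than 15 mm ((y of white_tile in the frame of riser above 0 m and distance of yellow_bottle from where it was at the start of the episode above 0.015 m) or (y of white_tile in the frame of riser below 0 m and distance of blue_bottle from where it was at the start of the episode above 0.015 m)).
It fails at once if the black tile, the grey-capped bottle, the slide box, the tube rack or the timer is moved more than 15 mm (distance of any of black_tile, grey_bottle, slide_box, tube_rack, timer from where it was at the start of the episode above 0.015 m).
It also fails if it takes over 59 s, if anything falls off the work surface, if the arm or the gripper's body presses on something with over 40 N, if the wrist force passes 120 N, or if a joint passes its speed limit or range.

## Robot

A 6-joint arm with a two-finger parallel gripper is mounted at the origin on the work surface. World frame = base frame: x ahead of the robot, y to its left, z up, the work surface at z = 0. Lengths are in mm, angles in rad, forces in N, time in s.
With the tool pointing down it reaches from about 300 to 775 mm from the base axis. Payload 14.6 kg.
Tool frame: the origin (TCP) lies on the centre line of the jaws, within the pads' length; the fingertips stand 19 mm ahead of it and the grasp point (between the pads) is the TCP (bot.tip_reach is the distance from the TCP to the fingertips, in mm); y points along the fingers, x is the direction in which the jaws open and shut, and the axes are right-handed (so a half turn about y gives the same grasp; the last joint's range is limited). The gripper opens to 85 mm and grips with 20 to 120 N. Pads are 22 mm wide; open, the fingers measure 114 mm over their backs; the gripper's body (76 mm by 85 mm) begins 54 mm behind the grasp point. The pads swing forward as they close: fully open they stand 13 mm farther back than shut.
Start: joints at [1.101, 0.3, 1.521, -0, 1.321, -0.067], TCP at [215.594, 505.973, 250.281] pointing down, gripper open.
Joint ranges: [-3.03, 3.03], [-0.79, 2.21], [0.23, 2.52], [-1.04, 4.18], [0, 3.07], [-2.55, 2.55]. Speed limits (rad/s): [2.22, 2.22, 2.57, 3.14, 3.14, 3.14].

## Interface

Orientations are given as a unit quaternion [w, x, y, z].
In Python, from rig import bot gives the robot as it stands. Calls block until the motion is done:
- bot.move_to(position, orientation): joint-space move of the TCP to a pose.
- bot.servo_line(position, attitude=None, speed=150, until_force=None): straight line of the TCP; attitude=None keeps the orientation; speed is the mean speed in mm/s. With until_force (N) it stops when the force on the tool has changed by that much, and returns True; else False.
- bot.move_joints(angles): joint-space move.
- bot.move_gripper(opening, grip_force=None): finger opening in mm; grip_force is the grip in N (None keeps the last); returns when the fingers have stopped.
- bot.dwell(seconds).
- bot.ik(position, orientation): joint angles nearest the present ones, or None.
- bot.read_state(): the state.
- bot.read_camera(name): name is "scene" or "side" or "wrist"; returns a dict with "image" (400x640x3 uint8, blue, green, red), "depth" (400x640 float32, mm along the optical axis (not along the pixel's ray), 0 where there is no reading), "fovy" (degrees; the focal length in pixels is half the picture's height over the tangent of half this angle, whatever the lens; pixels are square), "cx", "cy" (the principal point, pixels), "eye" and "attitude" of the camera in the world; the wrist camera has in their place "mount" (4x4, takes a point from camera to tool coordinates, whose origin is the TCP and whose axes are the tool frame's). Camera axes: x right, y down, z forward; pixel columns grow to the right and rows downward; lengths in mm; the calibration is good to about 2 mm. The wrist camera is an equidistant fisheye: a pixel r from the principal point sees the ray r / f radians off the axis. A picture is of the moment at which its call begins: read the wrist's pose just before it.
A pose or a line that the arm cannot do raises bot.MotionError and nothing moves.
- bot.finish_job(): hands the job in, once; it reports no verdict.
The state is a dict: "clock": time; "joint_positions": joint angles; "qvel": joint speeds; "effort": joint torques, N m; "ee_pos": TCP position; "tool_rot": TCP orientation; "ft_force": force on the tool from outside, world axes, zero at the start; "moment": the same for the moment, N m; "grip_width": finger opening in mm.
Only numpy, scipy, OpenCV 4.12 (cv2) and the standard library are available. Lean on these libraries where they do the work, as an engineer would, in place of code of your own. Each camera call takes 0.05 s, during which the arm holds its last target. There are 200 camera calls.

## Working session

There is one attempt and no reset: what is moved stays moved. The work goes in short steps, each a Python script; the robot and the scene stay as the last script left them, time stands still between calls to the robot, and variables do not carry over. Pictures are saved under pics/ and viewed, about 8 in all and at most 12, crops included, and the job is handed in when it is done.

```bash
ls; mkdir -p pics
cat > h.py <<'E'
import numpy as np,cv2
from rig import bot
from scipy.spatial.transform import Rotation as R
def q2R(q): return R.from_quat([q[1],q[2],q[3],q[0]]).as_matrix()
def cloud(c):
    d=c["depth"]; f=200/np.tan(np.radians(c["fovy"])/2)
    v,u=np.mgrid[0:d.shape[0],0:d.shape[1]]
    P=np.stack([(u-c["cx"])/f*d,(v-c["cy"])/f*d,d],-1)
    A=np.asarray(c["attitude"]); A=q2R(A) if A.size==4 else A
    W=P@A.T+np.asarray(c["eye"]); W[d==0]=np.nan
    return W
E
python3 - <<'E'
from h import *
s=bot.read_state(); print({k:np.round(s[k],3) for k in s})
for n in("scene","side"):
    c=bot.read_camera(n); cv2.imwrite(f"pics/{n}0.png",c["image"]); np.savez(f"{n}0.npz",W=cloud(c),im=c["image"])
    print(n,c["fovy"],c["cx"],c["cy"],c["eye"],c["attitude"])
E
```

```text
pics
{'clock': np.float64(0.0), 'joint_positions': array([ 1.101,  0.3  ,  1.522, -0.   ,  1.321, -0.067]), 'qvel': array([ 0.   , -0.   ,  0.003,  0.   , -0.001,  0.001]), 'effort': array([-0.0000e+00, -5.4350e+01, -3.6179e+01, -0.0000e+00,  4.0000e-03,
        0.0000e+00]), 'ee_pos': array([215.501, 505.789, 249.71 ]), 'tool_rot': array([-0.59,  0.59,  0.39, -0.39]), 'ft_force': array([0.302, 0.327, 0.068]), 'moment': array([0.002, 0.018, 0.021]), 'grip_width': np.float64(85.599)}
scene 47.647216784085614 318.1314285876761 204.24184787221594 [1380.77754291 -741.39793184 1002.2844652 ] [-0.38857765  0.81876073  0.38063081 -0.18373478]
side 49.64620909531012 326.4849960856008 194.8584302168387 [ -46.73706957 1211.36949726  902.57006705] [ 0.11156309 -0.18010787  0.85385059 -0.47545136]
```

View pics/scene0.png

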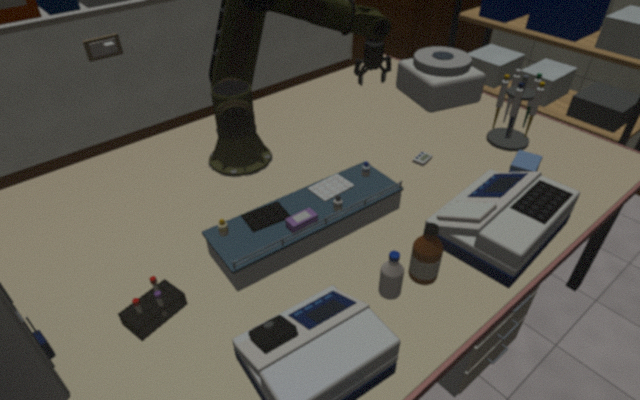

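View pics/side0.png

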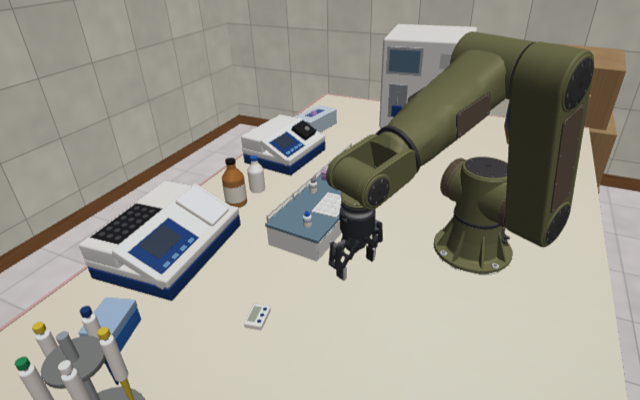

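Run:
```python
from h import *
print(q2R(bot.read_state()["tool_rot"]).round(2))
for n in("scene","side"):
    z=np.load(n+"0.npz"); W=z["W"]; im=z["im"].astype(int)
    H=W[...,2]
    m=(abs(H-90)<5)|(abs(H-96)<4)
    m=m&(W[...,0]>250)&(W[...,0]<800)
    k=cv2.connectedComponentsWithStats(m.astype(np.uint8))
    i=1+np.argmax(k[2][1:,4]); p=W[k[1]==i][:,:2].astype(np.float32)
    print(n,len(p),cv2.minAreaRect(p), np.nanmedian(W[k[1]==i][:,2]))
```

```text
[[ 0.39 -0.   -0.92]
 [ 0.92 -0.    0.39]
 [-0.   -1.    0.  ]]
scene 6950 ((511.683349609375, -58.40228271484375), (643.259033203125, 206.68600463867188), 85.76673889160156) 89.31219565036406
side 2618 ((516.349609375, 79.61249542236328), (371.2850341796875, 204.1175079345703), 85.7560806274414) 91.90511141516038
```

The scene view shows the white tile at (330,187), left of the middle. The blue bottle stands at (366,168) on the left end, with the grey bottle at (338,202) and the lilac box at (301,219) behind. The black tile is at (265,215). The side view shows the arm standing clear of the left end, with the blue bottle at (307,219). Next I'll work in the riser frame.

```bash
cat >> h.py <<'E'
TH=np.radians(-4.24); C=np.array([511.7,-58.4])
Rz=np.array([[np.cos(TH),-np.sin(TH)],[np.sin(TH),np.cos(TH)]])
def toR(p): return (p-C)@Rz
def toW(x,y): return Rz@np.array([x,y])+C
def topdown(c_or_W,im,name=None):
    W=c_or_W
    r=toR(W[...,:2]); return np.dstack([r,W[...,2]])
E
python3 - <<'E'
from h import *
for n in("scene","side"):
    z=np.load(n+"0.npz"); im=z["im"].astype(int); Q=topdown(z["W"],im)
    x,y,h=Q[...,0],Q[...,1],Q[...,2]
    on=(abs(x)<108)&(abs(y)<328)
    s=on&(abs(h-90)<4)
    print(n,"shelf z",np.median(h[s]),"x",np.percentile(x[s],[.5,99.5]),"y",np.percentile(y[s],[.2,99.8]))
    br=im.mean(-1)
    t=on&(h>85)&(h<102)&(y>0)&(br>br[s].mean()+40 if n=="side" else br>125)&(y<260)
    k=cv2.connectedComponentsWithStats(t.astype(np.uint8)); i=1+np.argmax(k[2][1:,4]); t=k[1]==i
    print(" tile",k[2][i],cv2.minAreaRect(Q[t][:,:2].astype(np.float32)),np.median(h[t]))
    hi=on&(h>104)&(x<88)
    k=cv2.connectedComponentsWithStats(hi.astype(np.uint8))
    for i in range(1,k[0]):
        if k[2][i,4]>8:
            m=k[1]==i; print(" obj",k[2][i],"x",np.percentile(x[m],[3,97]).round(),"y",np.percentile(y[m],[3,97]).round(),"hmax",h[m].max().round(), "top mean",Q[m&(h>h[m].max()-10)].mean(0).round())
E
```

```text
scene shelf z 89.01367782101283 x [-100.0027425   100.62327362] y [-320.01535284  317.96040775]
 tile [310 174  42  26 541] ((-46.905067443847656, 123.16024780273438), (89.48744201660156, 131.4129638671875), 4.134543418884277) 94.64409868661608
 obj [362 162   9  12  84] x [-39. -18.] y [248. 271.] hmax 145.0 top mean [-30. 261. 140.]
 obj [334 195   9  14  94] x [51. 73.] y [57. 81.] hmax 144.0 top mean [ 61.  69. 139.]
 obj [286 208  32  23 444] x [33. 79.] y [-107.  -21.] hmax 128.0 top mean [ 57. -65. 123.]
 obj [218 219  11  14 112] x [-55. -37.] y [-283. -258.] hmax 146.0 top mean [ -50. -270.  140.]
side shelf z 91.24616666004448 x [-106.08824672   94.33677854] y [-33.72461743 321.84765882]
 tile [312 192  29  25 468] ((-48.11248016357422, 121.26990509033203), (94.55088806152344, 138.84646606445312), 4.500851154327393) 97.4765565827094
 obj [344 143   8   7  13] x [81. 88.] y [-310. -245.] hmax 123.0 top mean [  86. -275.  118.]
 obj [308 165  20  26 156] x [40. 88.] y [-67.  86.] hmax 146.0 top mean [ 52.  75. 141.]
 obj [297 184   8   6  12] x [84. 88.] y [ 80. 124.] hmax 120.0 top mean [ 87. 103. 117.]
 obj [285 191  12  10  20] x [84. 88.] y [138. 202.] hmax 125.0 top mean [ 86. 170. 118.]
 obj [303 210   9  16 108] x [-50. -27.] y [256. 279.] hmax 148.0 top mean [-38. 265. 143.]
 obj [267 213   3   7   9] x [84. 87.] y [299. 313.] hmax 121.0 top mean [ 86. 306. 118.]
```

```bash
cat >> h.py <<'E'
def quat(ang): # tool down, jaw axis at world angle ang
    X=np.array([np.cos(ang),np.sin(ang),0]); Y=np.array([0,0,-1.]); Z=np.cross(X,Y)
    q=R.from_matrix(np.stack([X,Y,Z],1)).as_quat(); return np.array([q[3],*q[:3]])
def P(x,y,z): return [*toW(x,y),z]
def st(msg=""):
    s=bot.read_state(); p=np.array(s["ee_pos"]); print(msg,"t",round(float(s["clock"]),2),"riser xy",toR(p[:2]).round(1),"z",p[2].round(1),"F",np.round(s["ft_force"],1),"w",round(float(s["grip_width"]),1)); return p
E
python3 - <<'E'
from h import *
q=quat(TH+np.pi/2); print(bot.tip_reach)
for a in (TH,TH+np.pi): print("tile ik",bot.ik(P(-47,35,115),quat(a)),bot.ik(P(-47,205,115),quat(a)))
bot.move_gripper(18,20)
bot.move_to(P(-82,263,200),q); st("above")
bot.servo_line(P(-82,263,130),q,speed=100)
hit=bot.servo_line(P(-82,263,104),q,speed=20,until_force=4); p=st(f"touch {hit}")
z=p[2]+9
bot.servo_line(P(-82,263,z),q,speed=40)
bot.servo_line(P(26,263,z),q,speed=35); st("pushed")
bot.dwell(.3)
bot.servo_line(P(-85,263,z),q,speed=80)
bot.servo_line(P(-85,263,200),q,speed=150); st("up")
for n in("scene","side"):
    c=bot.read_camera(n); cv2.imwrite(f"pics/{n}1.png",cv2.resize(c["image"][100:300,150:470],(800,500))); Q=topdown(cloud(c),0)
    x,y,h=Q[...,0],Q[...,1],Q[...,2]; m=(x>-60)&(x<82)&(y>210)&(y<310)&(h>125)&(h<150)
    print(n,m.sum(),Q[m].mean(0))
E
```

```text
19.0
tile ik [-1.21117964e-01  2.88504645e-01  1.88412488e+00 -4.44089210e-16
  9.68963128e-01 -4.71160041e-02] [ 2.29104096e-01  3.56979767e-01  1.78929193e+00 -4.44089210e-16
  9.95320957e-01  3.03106056e-01]
tile ik None None
above t 2.17 riser xy [-82.2 263.6] z 200.2 F [-0.5 -0.5 -0.7] w 17.7
touch True t 3.98 riser xy [-82. 263.] z 109.2 F [-2.4 -0.2  8.2] w 18.2
pushed t 7.6 riser xy [ 26. 263.] z 118.3 F [-0.1  0.5  0.4] w 18.0
up t 10.12 riser xy [-85.3 262.8] z 199.1 F [-0.2  0.2 -0.4] w 18.4
scene 40 [ 53.80166643 258.64468613 132.68537849]
side 48 [ 43.03721308 266.08363453 134.41711939]
```

The bottle is upright at about (48, 262) in the riser frame. Next is the tile, with the jaws spread along the shelf's x axis to give two contacts. I'll stop short and measure before finishing.

```bash
cat >> h.py <<'E'
def tile(tag):
    for n in("scene","side"):
        c=bot.read_camera(n); cv2.imwrite(f"pics/{n}{tag}.png",cv2.resize(c["image"][100:300,150:470],(800,500))); Q=topdown(cloud(c),0)
        x,y,h=Q[...,0],Q[...,1],Q[...,2]; br=c["image"].astype(int).mean(-1)
        t=(abs(x+45)<70)&(y>90)&(y<375)&(h>85)&(h<103)&(br>(150 if n=="side" else 125))
        k=cv2.connectedComponentsWithStats(t.astype(np.uint8)); i=1+np.argmax(k[2][1:,4]); t=k[1]==i
        print(n,br[t].mean().round(),k[2][i],cv2.minAreaRect(Q[t][:,:2].astype(np.float32)),np.median(h[t]),"y",np.percentile(y[t],[1,99]).round(1))
E
python3 - <<'E'
from h import *
q=quat(TH); X=-46
bot.move_to(P(X,28,200),q); bot.move_gripper(50); st("above")
bot.servo_line(P(X,28,130),q,speed=100)
hit=bot.servo_line(P(X,28,100),q,speed=20,until_force=4); p=st(f"touch {hit}")
z=p[2]+1.8
bot.servo_line(P(X,28,z),q,speed=20); st("ready")
bot.servo_line(P(X,120,z),q,speed=40); st("mid")
bot.servo_line(P(X,192,z),q,speed=35); st("pushed")
bot.servo_line(P(X,150,z),q,speed=80)
bot.servo_line(P(X,40,z+80),q,speed=150); st()
tile("2")
E
```

```text
above t 11.63 riser xy [-46.   28.3] z 200.0 F [0.7 0.3 0.3] w 49.7
touch True t 13.58 riser xy [-46.  28.] z 106.0 F [-2.  -0.2  5.3] w 50.0
ready t 13.84 riser xy [-46.  28.] z 107.8 F [ 0.2  0.2 -0.2] w 50.0
mid t 16.29 riser xy [-46.  119.9] z 107.8 F [-0.1 -0.6 -1.1] w 49.9
pushed t 18.5 riser xy [-46. 192.] z 107.8 F [-0.4  0.8  0.3] w 49.7
 t 20.23 riser xy [-46.2  40.4] z 187.3 F [-0.9 -0.5 -0.2] w 49.8
scene 139.0 [344 161  43  23 509] ((-45.46263122558594, 270.9257507324219), (95.1651382446289, 133.1241912841797), 2.6717374324798584) 94.50069027966981 y [205.9 331.6]
side 202.0 [287 212  44  29 708] ((-41.81312561035156, 265.0872802734375), (140.22946166992188, 97.63861846923828), 89.58436584472656) 97.23639242285009 y [202.6 333.7]
```

Run:
```python
from h import *
q=quat(TH); X=-46; z=107.8
bot.servo_line(P(X,150,z),q,speed=100)
bot.servo_line(P(X,209,z),q,speed=30); st("pushed")
bot.dwell(.3)
bot.servo_line(P(X,150,z),q,speed=80)
bot.servo_line(P(X,40,z+80),q,speed=150)
bot.servo_line(P(X-60,0,z+130),q,speed=150); st()
tile("3")
```

```text
pushed t 23.96 riser xy [-46. 209.] z 107.8 F [-0.1 -0.9 -0.3] w 50.1
 t 26.93 riser xy [-105.8    0.3] z 237.4 F [-0.3 -0.5 -0.7] w 50.3
scene 136.0 [348 159  43  23 494] ((-44.34107208251953, 286.87139892578125), (131.84434509277344, 92.96208190917969), 89.5991439819336) 94.71875467873787 y [222.7 349.6]
side 202.0 [284 214  44  30 729] ((-42.962890625, 284.4787292480469), (137.7431640625, 96.04556274414062), 89.9554214477539) 97.29296057400745 y [220.6 349.9]
```

View pics/scene3.png

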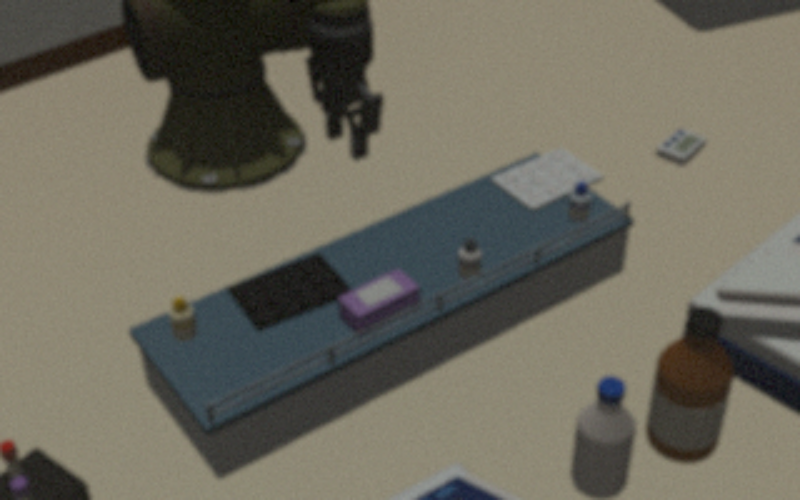

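View pics/side3.png

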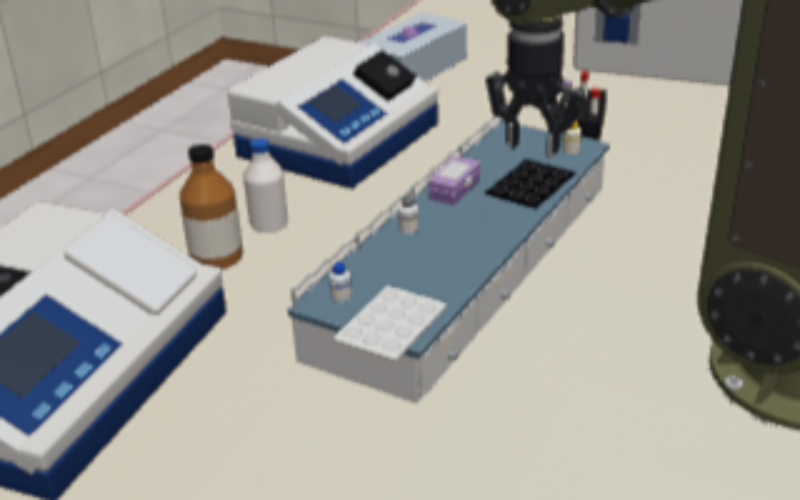

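The scene crop shows the white tile at (548,178), straight and jutting over the left end, with the blue bottle upright behind it at (580,202). The side crop agrees: tile at (392,320), bottle at (340,283). Everything else is undisturbed and the gripper is clear. Tile y is about 285 mm by both cameras and by the pusher, so I'm handing in.

```bash
python3 -c "
from h import *
st(); bot.finish_job()"
```

```text
t 27.03 riser xy [-105.8    0.4] z 237.1 F [-0.3 -0.  -0.4] w 49.7
the job is handed in; nothing more can be done
```

I pushed the blue bottle back onto the rear half of the shelf, then pushed the white tile out over the left end, and handed the job in at about 27 s. `finish_job` gives no verdict.

- **Blue bottle:** it stood upright at about x = +48 mm, y = 262 mm in the riser frame. The two cameras gave x = 54 and 43 mm, and the limit is 20 mm or more.
- **White tile:** the last check put its middle at y ≈ 285 mm, so about 30 mm sticks out over the end. The cameras gave 286.9 and 284.5 mm, and the pusher's stop position implies 285 mm. It lay at x ≈ -44 mm, within 1° of straight, and its height readings were the same as before the push.
- **Everything else:** nothing else looked moved in the last pictures, and the gripper was clear. I judged this by eye and did not re-measure those positions. The tube rack was only partly in the last pictures.
- **Disagreements:** the cameras differed by up to about 11 mm on the bottle and 2–3 mm on the tile, all well inside the limits. No check failed.

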